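Check-weigh a clamped solar cell on the two-plate balance

ROBOT

A 7-joint arm with a two-finger parallel gripper is mounted at the origin on the work surface. World frame = base frame: x ahead of the robot, y to its left, z up, the work surface at z = 0. Lengths are in mm, angles in rad, forces in N, time in s.
With the tool pointing down it reaches from about 400 to 875 mm from the base axis. Payload 6.5 kg.
Tool frame: the origin (TCP) lies midway between the tips of the shut fingers; the grasp point (between the pads) lies r.hold_point_z behind it (r.hold_point_z is the distance from the TCP to the grasp point, in mm); z points along the fingers, y is the line along which they close (so a half turn about z gives the same grasp; the last joint's range is limited). The gripper opens to 85 mm and grips with 20 to 120 N. Pads are 22 mm wide; open, the fingers measure 114 mm over their backs; the gripper's body (76 mm by 85 mm) begins 54 mm behind the grasp point. The pads swing forward as they close: fully open they stand 13 mm farther back than shut.
Start: joints at [-1.26, 0.536, -0.004, 1.538, 0.003, 1.067, -0.071], TCP at [239.16, 604.394, 231.29] pointing down, gripper open.
Joint ranges: [-2.7, 2.7], [-0.37, 2.16], [-1.27, 1.26], [0.24, 2.4], [-1.31, 4.45], [0.19, 1.91], [-2.76, 2.76]. Speed limits (rad/s): [2.39, 2.39, 3.14, 3.14, 3.14, 3.14, 3.14].

INTERFACE

Orientations are given as a rotation vector (axis times angle).
In Python, from plant import observe, optics, hand_in, nets, r gives the robot as it stands.
- The arm moves only by the shell command python3 -m pendant 'ROWS' [FORCE]. ROWS is JSON, a list of rows, each an object with "hand": the finger opening in cm, from 0 to 8.54; "delta_pos": the shift along the tool's x, y, z in cm, a list of three; "delta_rot": the turn, a rotation vector about the tool's x, y, z in rad, a list of three. A call has 1 to 12 rows; each row is the pose to reach, as a shift and turn from the pose commanded when the call began, along the tool's axes at that moment; what a row does not reach only later rows make up. A row lasts 1/10 s, in which the tool goes at most 50 mm and 8.59 degrees, less where a joint would pass 70% of its speed; a pose out of reach is approached as far as the arm can. A call with a gripper value outside its range is refused whole. The fingers move at their own pace and stop on an object; FORCE is the grip in N (left out, the last holds). Time passes only in rows, so rows that repeat a pose let the fingers close. It gives the time, the measured TCP pose, the force, the opening and the grip force at its end, in the units of the state.
- observe(): the state, without advancing time (a new reading comes with each control period).
- optics.grab_frame(name): name is "side" or "top"; returns the picture (480x640x3 uint8, red, green, blue); there is no depth.
- optics.camera_model(name): a dict with "fx", "fy", "cx", "cy" (pixels), "R" (3x3) and "t" (3): a world point X has camera coordinates R X + t. Camera axes: x right, y down, z forward; pixel columns grow to the right and rows downward; lengths in mm; the calibration is good to about 2 mm. A picture is of the moment at which its call begins. camera_model takes no time and is no camera call.
- hand_in(): hands the job in; it is judged then, once.
Trained networks look in the newest picture that a camera, given by its name, has taken for a name from the list of things; names that differ only in an ending like _2 or _b are one class to them, and where a whole thing is asked for, a point or a joint stands for the part that bears it (a point fixed in the world has none). Each returns a list of dicts, best first, with "conf" (0 to 1); they miss things now and then, are a little off and sometimes report something else, mostly with a low value. They report only what shows in the picture. A call takes as long as a camera call.
- nets.masks_of(camera, name): "region" (480x640 bool, what is visible of it) and "extent" ([left, top, width, height] in pixels, round what is visible of it).
The state is a dict: "time": time; "joint_positions": joint angles; "dq": joint speeds; "joint_efforts": joint torques, N m; "tcp_pos": TCP position; "eef_rot": TCP orientation; "ft_force": force on the tool from outside, world axes, zero at the start; "moment": the same for the moment, N m; "gripper_width": opening from 0.0 (shut) to 1.0 (fully open); "grasp_force": force on a finger pad.
Only numpy, scipy, OpenCV 4.12 (cv2) and the standard library are available. Lean on these libraries where they do the work, as an engineer would, in place of code of your own. Each camera call takes 0.05 s, during which the arm holds its last target. There are 200 camera calls.

TASK

Check that the clamped solar cell has its proper weight of 350 g: carry it level and lay it flat in the middle of the balance's left-hand plate (left as seen from the robot), then make up 350 g on the right-hand plate with the 200 g, the 100 g and the 50 g brass weights, one after another, heaviest first, so that the balance comes level. Set each piece down without dropping it, standing fully on the plate, and leave the 500 g weight, the glass dish and the spare clip where they are.

Things in the scene. Friction and masses are not known exactly. Their poses are not given: they have to be found in the camera images.
- cell: The clamped solar cell, 350 g: flat stack of metal and glass, violet film on top, 104 mm long (x), 66 wide (y), with a black binder clip (51 wide) over each short end, bodies to x = +-64, wire handles out to x = +-90 and 41 high. It stands on the clips: origin under its centre at table level; stack z = 5 to 21, clips 0 to 26. Grip across the 66 mm width, at the middle. Same when turned half round.
- weight_500: Brass knob weight of 500 g: upright cylinder 38 mm in diameter and 51 mm high, with a narrower knob (27 mm) on top, 66 mm high in all. Loose. Origin: centre of its underside, z up. Not needed; it stays where it is.
- weight_200: Brass knob weight of 200 g: upright cylinder 28 mm in diameter and 37 mm high, with a narrower knob (20 mm) on top, 49 mm high in all. Loose. Origin: centre of its underside, z up.
- weight_100: Brass knob weight of 100 g: upright cylinder 22 mm in diameter and 29 mm high, with a narrower knob (16 mm) on top, 39 mm high in all. Loose. Origin: centre of its underside, z up.
- weight_50: Brass knob weight of 50 g: upright cylinder 18 mm in diameter and 22 mm high, with a narrower knob (13 mm) on top, 31 mm high in all. Loose. Origin: centre of its underside, z up.
- plate_left: Left plate of the balance, seen from the robot (+y side): flat steel disc, no rim, 140 mm across. Origin: centre of its top, 88 mm above the table when level; y axis points from right plate to left (centres 170 mm apart). It stays horizontal wherever loaded and moves up or down 7 mm, damped (about 1 s); empty it is level, 25 g of difference takes it to a stop. The fixed grey base is 105 x 285 mm.
- plate_right: Right plate of the balance (the -y one): same as the left one, origin at the centre of its upper face, sinks when it rises and rises when it sinks.
- pointer (a joint): Needle of the balance, rad: 0 = level, positive = left plate up (right side heavier), about +-0.082 at the stops; plate_left's rise is 85 mm times this.
- dish: Bystander: empty round glass dish, 90 mm in diameter, 16 mm high, loose. Origin: centre of its underside.
- spare_clip: Bystander: loose spare black binder clip, 51 mm wide (y), 26 long and high, a wire handle out and up to x = 36 mm, the other folded flat to x = -48 mm. Origin: under the middle of its body, at table level.

How it is judged:
By the outcome, as a careful person would: the job done as asked, in the order asked, and still so for the second after the job is handed in, with the robot touching nothing.
It also fails if it takes over 109 s, if anything falls off the work surface, if the arm or the gripper's body presses on something with over 40 N, if the wrist force passes 120 N, or if a joint passes its speed limit or range.

## Working session

There is one attempt and no reset: what is moved stays moved. The work goes in short steps, Python scripts to look and compute and a shell command to move; the robot and the scene stay as the last step left them, time stands still between calls to the robot, and variables do not carry over. Pictures are saved under pics/ and viewed, at most 17 in all, crops included, and the job is handed in when it is done.

```bash
ls; mkdir -p pics; python3 - <<'E'
from plant import observe, optics, r
import cv2
print(observe()); print(r.hold_point_z)
for n in("top","side"):
    m=optics.camera_model(n); print(n,m)
    cv2.imwrite(f"pics/{n}0.png",optics.grab_frame(n)[:,:,::-1])
E
```

```text
pics
{'time': 0.0, 'joint_positions': array([-1.2602049 ,  0.53719305, -0.00442445,  1.53891091,  0.00261784,
        1.0672875 , -0.07122701]), 'dq': array([ 6.64691137e-04,  7.63924119e-04, -7.99629086e-04, -5.78035762e-04,
       -3.60306124e-04,  1.66489402e-05, -1.10876089e-03]), 'joint_efforts': array([-3.01861992e-04, -5.83410931e+01,  1.04873601e+00, -2.59105325e+01,
        1.23053489e-02,  9.54458315e-03, -1.84819550e-05]), 'tcp_pos': array([238.9516628 , 603.78328632, 230.38108311]), 'eef_rot': array([-5.88269132e-01, -3.08583620e+00,  2.80197510e-03]), 'ft_force': array([-0.79500593, -0.184745  ,  0.86380952]), 'moment': array([0.01821521, 0.03402894, 0.0227324 ]), 'grasp_force': 0.0, 'gripper_width': 1.000507886310785}
18.700000000000003
top {'fx': 453.90164692595096, 'fy': 453.90164692595096, 'cx': 319.8172540774223, 'cy': 238.2615064018688, 'R': array([[-0.02496774, -0.99912934,  0.03342406],
       [-0.99543753,  0.0217677 , -0.09289941],
       [ 0.09209096, -0.03559105, -0.99511433]]), 't': array([  21.46733933,  561.62699334, 1017.94703918])}
side {'fx': 580.7496104004788, 'fy': 580.7496104004788, 'cx': 326.13293054764716, 'cy': 245.16804304408504, 'R': array([[ 0.90326381, -0.42883505,  0.01466271],
       [-0.2083423 , -0.46819656, -0.85871152],
       [ 0.37511062,  0.77258817, -0.51224949]]), 't': array([-487.59836821,  204.30837205,  814.35809247])}
```

View pics/top0.png

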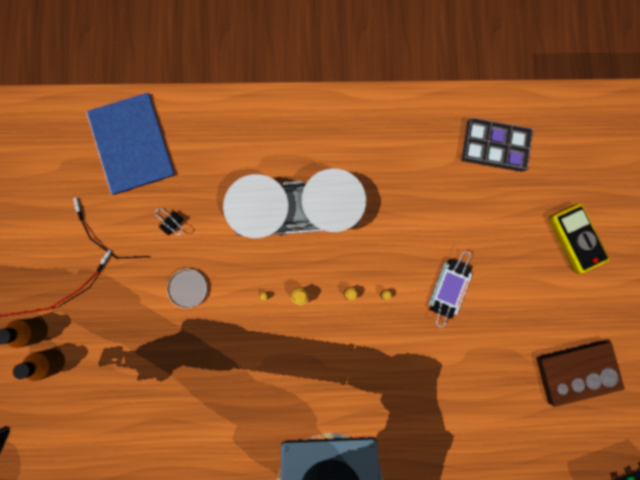

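View pics/side0.png

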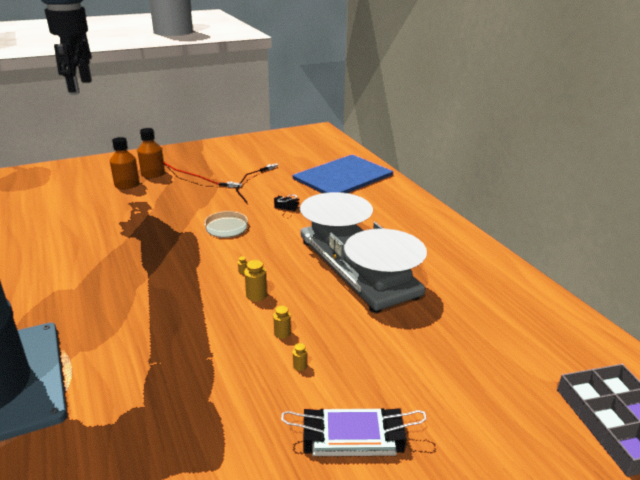

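```bash
cat > h.py <<'E'
import numpy as np, cv2
from plant import observe, optics, nets, r
from scipy.spatial.transform import Rotation as Ro
def px(cam,u,v,z):
    "world point on plane z seen at pixel u,v"
    m=optics.camera_model(cam); R=np.array(m["R"]);t=np.array(m["t"])
    d=R.T@np.array([(u-m["cx"])/m["fx"],(v-m["cy"])/m["fy"],1]); c=-R.T@t
    return c+d*(z-c[2])/d[2]
def proj(cam,X):
    m=optics.camera_model(cam); p=np.array(X)@np.array(m["R"]).T+m["t"]
    return np.c_[p[...,0]/p[...,2]*m["fx"]+m["cx"],p[...,1]/p[...,2]*m["fy"]+m["cy"]]
def rect_xy(cam,region,z):
    "min area rect of region, back-projected to plane z: centre,size,angle(deg)"
    v,u=np.nonzero(region); P=np.array([px(cam,a,b,z)[:2] for a,b in zip(u,v)],np.float32)
    return cv2.minAreaRect(P)
E
python3 - <<'E'
from h import *
things=dict(cell=21,weight_500=66,weight_200=49,weight_100=39,weight_50=31,plate_left=88,plate_right=88,dish=16,spare_clip=13)
for c in("top","side"):
    optics.grab_frame(c)
    for n,z in things.items():
        for d in nets.masks_of(c,n)[:2]:
            print(c,n,round(d["conf"],2),d["extent"],d["region"].sum(),[np.round(x,1) for x in rect_xy(c,d["region"],z)])
E
```

```text
top cell 0.86 [429.0, 257.6, 42.7, 60.6] 1666 [array([ 440.3, -289.4]), array([ 70.9, 133.4]), np.float64(65.3)]
top weight_500 0.74 [294.9, 287.5, 13.0, 23.7] 209 [array([430.6,  57.3]), array([32.7, 34.6]), np.float64(88.7)]
top weight_500 0.53 [261.2, 293.7, 7.1, 7.3] 36 [array([434.8, 134.4]), array([12.3, 12.2]), np.float64(44.0)]
top weight_200 0.74 [294.9, 287.5, 13.0, 23.7] 209 [array([430. ,  57.5]), array([33.3, 35.2]), np.float64(88.7)]
top weight_200 0.53 [261.2, 293.7, 7.1, 7.3] 36 [array([434.3, 135.9]), array([12.5, 12.4]), np.float64(44.0)]
top weight_100 0.74 [294.9, 287.5, 13.0, 23.7] 209 [array([429.7,  57.6]), array([33.6, 35.6]), np.float64(88.7)]
top weight_100 0.53 [261.2, 293.7, 7.1, 7.3] 36 [array([433.9, 136.8]), array([12.7, 12.5]), np.float64(44.0)]
top weight_50 0.74 [294.9, 287.5, 13.0, 23.7] 209 [array([429.4,  57.7]), array([33.8, 35.9]), np.float64(88.7)]
top weight_50 0.53 [261.2, 293.7, 7.1, 7.3] 36 [array([433.7, 137.5]), array([12.8, 12.6]), np.float64(44.0)]Traceback (most recent call last):
  File "<stdin>", line 7, in <module>
  File "h.py", line 14, in rect_xy
    v,u=np.nonzero(region); P=np.array([px(cam,a,b,z)[:2] for a,b in zip(u,v)],np.float32)
                                        ~~^^^^^^^^^^^
  File "h.py", line 6, in px
    m=optics.camera_model(cam); R=np.array(m["R"]);t=np.array(m["t"])
ValueError: time passes only in moves, steps and waits
```

The top view shows the cell at (450,289), weights in a row at (264,296), (300,297), (351,294) and (387,295), and the plates at (256,206) left and (334,200) right. The dish is at (188,287) and the spare clip at (173,221). In the side view, the large weight (256,282) is the 500 g.

```bash
python3 - <<'E'
s=open('h.py').read()
s=s.replace('def px','CM={c:optics.camera_model(c) for c in("top","side")}\ndef px',1).replace('m=optics.camera_model(cam)','m=CM[cam]')
open('h.py','w').write(s)
E
python3 - <<'E'
from h import *
things=dict(cell=21,weight_50=0,plate_left=88,plate_right=88,dish=8,spare_clip=13)
for c in("top","side"):
    im=optics.grab_frame(c)
    for n,z in things.items():
        for d in nets.masks_of(c,n)[:6]:
            if d["conf"]<.3: continue
            print(c,n,round(d["conf"],2),d["extent"],d["region"].sum(),[np.round(x,1) for x in rect_xy(c,d["region"],z)])
    hsv=cv2.cvtColor(im,cv2.COLOR_RGB2HSV)
    mk=cv2.inRange(hsv,(20,130,90),(34,255,255))
    k,l,st,ce=cv2.connectedComponentsWithStats(mk)
    print([(list(map(int,st[i])),np.round(ce[i],1)) for i in range(1,k) if st[i,4]>25])
    cv2.imwrite(f"pics/z_{c}.png",cv2.resize(im[265:325,240:410] if c=="top" else im[245:385,220:330],None,fx=4.5,fy=4.2)[:,:,::-1])
print(observe()["time"])
E
```

```text
top cell 0.8 [430.9, 258.4, 38.5, 60.3] 1577 [array([ 439.3, -290.1]), array([ 70.1, 130.4]), np.float64(64.3)]
top weight_50 0.82 [294.6, 286.8, 12.0, 21.0] 248 [array([429.5,  59.2]), array([37.2, 39.3]), np.float64(88.7)]
top weight_50 0.7 [343.1, 290.5, 10.2, 7.2] 138 [array([433.4, -58.7]), array([30.5, 25.5]), np.float64(88.5)]
top weight_50 0.7 [223.4, 177.8, 65.6, 59.7] 3237 [array([644.6, 158.4]), array([150.6, 148.1]), np.float64(89.0)]
top weight_50 0.54 [259.7, 290.8, 10.2, 11.3] 45 [array([432.8, 141.4]), array([16.2, 13.8]), np.float64(88.5)]
top weight_50 0.42 [379.0, 293.5, 14.4, 10.4] 89 [array([ 428.9, -142. ]), array([23.5, 21. ]), np.float64(87.9)]
top plate_left 0.96 [220.0, 176.1, 68.8, 62.9] 3134 [array([630.1, 148.6]), array([135.2, 136.1]), np.float64(25.6)]
top plate_right 0.6 [299.5, 166.1, 66.8, 64.2] 3173 [array([639.8, -20.6]), array([135.6, 136.9]), np.float64(88.8)]
top dish 0.8 [169.0, 267.0, 40.7, 41.6] 1298 [array([454.9, 315.1]), array([89.2, 90.8]), np.float64(0.3)]
top spare_clip 0.67 [157.3, 211.2, 27.4, 21.9] 340 [array([606.2, 353.2]), array([
[... 541 characters left out ...]
 16.1, 34.9] 488 [array([445.2, -31.8]), array([82.1, 28.1]), np.float64(69.0)]
side weight_50 0.57 [247.8, 263.1, 23.0, 41.4] 807 [array([446.1, 102.4]), array([130.9,  38.9]), np.float64(71.4)]
side weight_50 0.52 [205.4, 212.9, 41.9, 27.3] 883 [array([459.5, 328.2]), array([112.3,  87.9]), np.float64(71.3)]
side plate_right 0.8 [345.9, 230.4, 79.7, 42.5] 2730 [array([638.1, -24.6]), array([136.9, 138.2]), np.float64(29.6)]
side spare_clip 0.59 [275.7, 196.5, 25.4, 17.6] 312 [array([602.1, 345.5]), array([66.7, 62.3]), np.float64(54.2)]
[([238, 256, 25, 28, 288], array([249.9, 267.7])), ([273, 306, 17, 32, 215], array([280.6, 317.4])), ([293, 343, 12, 16, 104], array([298. , 349.4]))]
1.15
```

View pics/z_top.png

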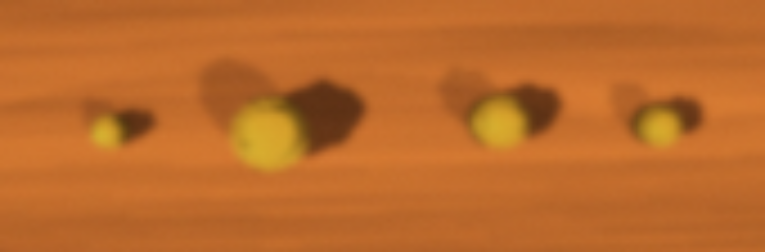

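View pics/z_side.png

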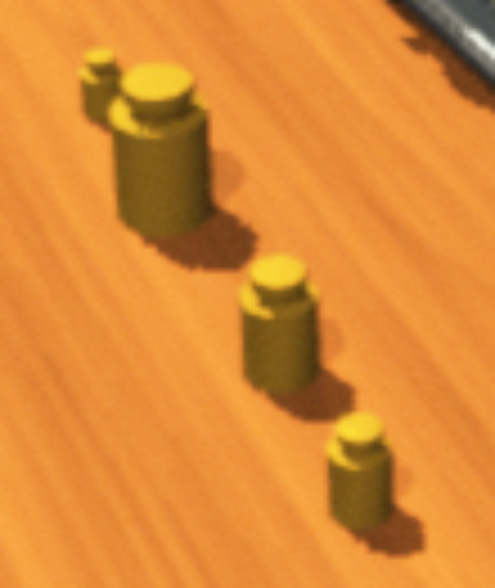

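The crops confirm the order from +y to −y: 50 g, 500 g, 200 g, 100 g. Next I refine the poses and compare the two cameras.

```bash
cat >> h.py <<'E'
def violet(c,z=21):
    im=optics.grab_frame(c); hsv=cv2.cvtColor(im,cv2.COLOR_RGB2HSV)
    mk=cv2.inRange(hsv,(118,60,60),(150,255,255)); k,l,st,ce=cv2.connectedComponentsWithStats(mk)
    i=1+np.argmax(st[1:,4]); return ce[i],rect_xy(c,l==i,z)
def rel(target,ang):
    "tool-frame shift (cm) and turn to world target, tool down, closing axis at ang deg"
    o=observe(); R=Ro.from_rotvec(o["eef_rot"]); a=np.radians(ang); s=np.array([np.cos(a),np.sin(a),0])
    z=np.array([0,0,-1.]); y=s if R.as_matrix()[:,1]@s>0 else -s
    T=Ro.from_matrix(np.c_[np.cross(y,z),y,z])
    return np.round(R.inv().apply(np.array(target)-o["tcp_pos"])/10,2),np.round((R.inv()*T).as_rotvec(),3)
E
python3 - <<'E'
from h import *
for c in("top","side"):
    print(c,"violet",violet(c))
W={"50":((263.8,296.2),(242.3,0)), "500":((299.8,296.9),0),"200":((351.1,294.0),0),"100":((386.7,295.2),0)}
H={"50":31,"500":66,"200":49,"100":39}
for n in W: print(n,px("top",*W[n][0],H[n]*.8).round(1))
# side: knob-top ellipse centres from crop
S={"50":(100,57),"500":(160,82),"200":(279,270),"100":(362,428)}
for n in S: print("side",n,px("side",220+S[n][0]/4.5,245+S[n][1]/4.2,H[n]).round(1))
for c in("top","side"):
    optics.grab_frame(c)
    for p in("plate_left","plate_right"):
        for d in nets.masks_of(c,p)[:1]:
            v,u=np.nonzero(d["region"]); e=d["extent"]; 
            P=np.array([px(c,a,b,88)[:2] for a,b in zip(u,v)],np.float32)
            print(c,p,d["conf"],e,cv2.minEnclosingCircle(P),P.mean(0))
for t in ((450,200,200),(440,-290,120)): print(rel(t,65))
E
```

```text
top violet (array([450.56561922, 288.33086876]), ((439.9287109375, -290.96905517578125), (44.74016571044922, 64.89816284179688), 65.76313781738281))
side violet (array([352.80496713, 425.20160701]), ((439.74346923828125, -290.41021728515625), (44.38261032104492, 64.66065216064453), 65.39104461669922))
50 [433.1 138.5  24.8]
500 [430.3  56.8  52.8]
200 [433.3 -58.5  39.2]
100 [ 428.3 -140.3   31.2]
side 50 [432.8 134.4  31. ]
side 500 [431.7  53.2  66. ]
side 200 [434.2 -60.3  49. ]
side 100 [ 430.  -142.8   39. ]
top plate_left 0.69 [220.6, 176.6, 68.8, 62.6] ((629.57421875, 148.19943237304688), 70.82504272460938) [629.2382  148.71786]
top plate_right 0.69 [300.8, 167.7, 63.4, 66.6] ((639.975830078125, -21.10468101501465), 70.81629943847656) [639.40576  -20.515198]
side plate_left 0.7 [302.0, 193.2, 71.5, 36.3] ((630.8048095703125, 143.80140686035156), 72.73722839355469) [628.39557 142.92125]
side plate_right 0.67 [346.1, 230.6, 80.3, 40.4] ((639.9619750976562, -23.196502685546875), 70.71728515625) [638.0945   -25.702072]
(array([-34.48, -29.85,   3.13]), array([0.  , 0.  , 0.06]))
(array([-51.58, -75.78,  11.13]), array([0.  , 0.  , 0.06]))
```

```bash
V='x'; python3 -m pendant '[{"hand":8.5,"delta_pos":[-34.5,-30,3],"delta_rot":[0,0,0.05]},{"hand":8.5,"delta_pos":[-34.5,-30,3],"delta_rot":[0,0,0.05]},{"hand":8.5,"delta_pos":[-34.5,-30,3],"delta_rot":[0,0,0.05]},{"hand":8.5,"delta_pos":[-34.5,-30,3],"delta_rot":[0,0,0.05]},{"hand":8.5,"delta_pos":[-34.5,-30,3],"delta_rot":[0,0,0.05]},{"hand":8.5,"delta_pos":[-34.5,-30,3],"delta_rot":[0,0,0.05]},{"hand":8.5,"delta_pos":[-34.5,-30,3],"delta_rot":[0,0,0.05]},{"hand":8.5,"delta_pos":[-34.5,-30,3],"delta_rot":[0,0,0.05]},{"hand":8.5,"delta_pos":[-34.5,-30,3],"delta_rot":[0,0,0.05]},{"hand":8.5,"delta_pos":[-34.5,-30,3],"delta_rot":[0,0,0.05]},{"hand":8.5,"delta_pos":[-34.5,-30,3],"delta_rot":[0,0,0.05]}]' 60
python3 -c "
from h import *
print(rel((439.8,-290.7,100),65.5),observe()['joint_positions'])"
```

```text
time: 2.65
tcp_pos: [450.4, 196.8, 201.4]
eef_rot: [0.672, 3.069, -0.0]
ft_force: [-0.9, -0.2, 0.8]
gripper_width: 0.997
grasp_force: 0.0
(array([-19.4 , -44.73,  10.15]), array([-0.   ,  0.   , -0.003])) [-0.62191429  0.30678195  0.1414445   1.98523226 -0.05595432  0.85304971
  0.68964327]
```

```bash
python3 -m pendant '[{"hand":8.5,"delta_pos":[-19.4,-44.7,6],"delta_rot":[0,0,0]},{"hand":8.5,"delta_pos":[-19.4,-44.7,6],"delta_rot":[0,0,0]},{"hand":8.5,"delta_pos":[-19.4,-44.7,6],"delta_rot":[0,0,0]},{"hand":8.5,"delta_pos":[-19.4,-44.7,6],"delta_rot":[0,0,0]},{"hand":8.5,"delta_pos":[-19.4,-44.7,6],"delta_rot":[0,0,0]},{"hand":8.5,"delta_pos":[-19.4,-44.7,6],"delta_rot":[0,0,0]},{"hand":8.5,"delta_pos":[-19.4,-44.7,6],"delta_rot":[0,0,0]},{"hand":8.5,"delta_pos":[-19.4,-44.7,6],"delta_rot":[0,0,0]},{"hand":8.5,"delta_pos":[-19.4,-44.7,6],"delta_rot":[0,0,0]},{"hand":8.5,"delta_pos":[-19.4,-44.7,6],"delta_rot":[0,0,0]},{"hand":8.5,"delta_pos":[-19.4,-44.7,6],"delta_rot":[0,0,0]},{"hand":8.5,"delta_pos":[-19.4,-44.7,6],"delta_rot":[0,0,0]}]' 60
python3 -c "
from h import *
print(rel((439.8,-290.7,60),65.5),observe()['joint_positions'])
cv2.imwrite('pics/side1.png',optics.grab_frame('side')[:,:,::-1])"
```

```text
time: 3.85
tcp_pos: [442.1, -287.5, 141.0]
eef_rot: [-0.664, -3.071, -0.002]
ft_force: [-0.2, 1.1, -0.6]
gripper_width: 0.994
grasp_force: 0.0
(array([ 0.08, -0.4 ,  8.1 ]), array([ 0.001, -0.   ,  0.002])) [ 0.25545979  0.46572217  0.30072747  1.95013668 -0.19693534  0.75401051
  1.8150207 ]
```

View pics/side1.png

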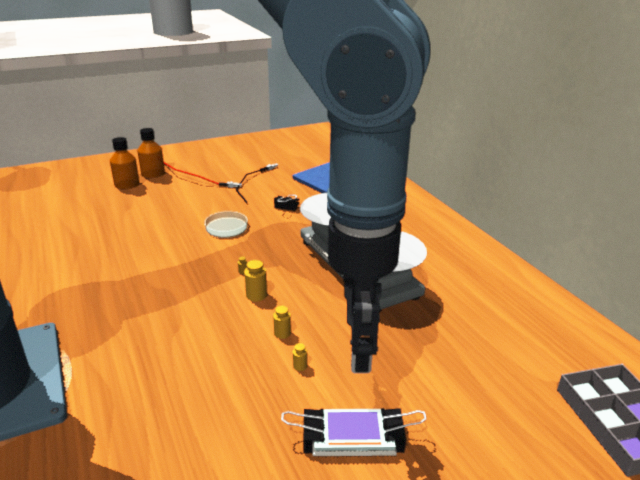

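The side view shows the open gripper above the cell at (355,430), aligned across its width. I'm descending.

```bash
python3 -m pendant '[{"hand":8.5,"delta_pos":[0.1,-0.4,4],"delta_rot":[0,0,0]},{"hand":8.5,"delta_pos":[0.1,-0.4,8],"delta_rot":[0,0,0]},{"hand":8.5,"delta_pos":[0.1,-0.4,10],"delta_rot":[0,0,0]},{"hand":8.5,"delta_pos":[0.1,-0.4,11.5],"delta_rot":[0,0,0]},{"hand":8.5,"delta_pos":[0.1,-0.4,12.5],"delta_rot":[0,0,0]},{"hand":8.5,"delta_pos":[0.1,-0.4,13.3],"delta_rot":[0,0,0]},{"hand":8.5,"delta_pos":[0.1,-0.4,13.9],"delta_rot":[0,0,0]},{"hand":8.5,"delta_pos":[0.1,-0.4,13.9],"delta_rot":[0,0,0]},{"hand":8.5,"delta_pos":[0.1,-0.4,13.9],"delta_rot":[0,0,0]}]' 60
python3 -c "
from h import *
print(rel((439.8,-290.7,0),65.5),observe()['tcp_pos'])"
```

```text
time: 4.8
tcp_pos: [439.0, -292.2, 2.8]
eef_rot: [0.665, 3.07, -0.0]
ft_force: [0.4, 0.2, -0.1]
gripper_width: 0.998
grasp_force: 0.0
(array([-0.02,  0.17,  0.28]), array([-0.   ,  0.001,  0.001])) [ 438.9504269  -292.15501746    2.76307015]
```

```bash
python3 -m pendant '[{"hand":8.5,"delta_pos":[0,0.15,0.2],"delta_rot":[0,0,0]},{"hand":6.0,"delta_pos":[0,0.15,0.2],"delta_rot":[0,0,0]},{"hand":6.0,"delta_pos":[0,0.15,0.2],"delta_rot":[0,0,0]},{"hand":6.0,"delta_pos":[0,0.15,0.2],"delta_rot":[0,0,0]},{"hand":6.0,"delta_pos":[0,0.15,0.2],"delta_rot":[0,0,0]},{"hand":6.0,"delta_pos":[0,0.15,0.2],"delta_rot":[0,0,0]},{"hand":6.0,"delta_pos":[0,0.15,0.2],"delta_rot":[0,0,0]}]' 70
```

```text
time: 5.5
tcp_pos: [439.5, -290.5, 1.0]
eef_rot: [0.665, 3.07, 0.0]
ft_force: [-1.4, 1.7, 6.4]
gripper_width: 0.752
grasp_force: 77.5
```

```bash
python3 -m pendant '[{"hand":6.0,"delta_pos":[0,0,-1],"delta_rot":[0,0,0]},{"hand":6.0,"delta_pos":[0,0,-3],"delta_rot":[0,0,0]},{"hand":6.0,"delta_pos":[0,0,-6],"delta_rot":[0,0,0]},{"hand":6.0,"delta_pos":[0,0,-10],"delta_rot":[0,0,0]},{"hand":6.0,"delta_pos":[0,0,-14],"delta_rot":[0,0,0]},{"hand":6.0,"delta_pos":[0,0,-16],"delta_rot":[0,0,0]},{"hand":6.0,"delta_pos":[0,0,-16],"delta_rot":[0,0,0]}]'
python3 -c "
from h import *
print(rel((629.5,147,160),65.5),observe()['joint_positions'],observe()['ft_force'])
cv2.imwrite('pics/side2.png',optics.grab_frame('side')[:,:,::-1])"
```

```text
time: 6.2
tcp_pos: [440.8, -291.6, 163.3]
eef_rot: [0.664, 3.065, -0.002]
ft_force: [0.3, -0.3, -3.4]
gripper_width: 0.749
grasp_force: 79.3
(array([ 0.99, 47.74,  0.33]), array([-0.   ,  0.006,  0.001])) [ 0.24393171  0.43086854  0.32340737  1.93882677 -0.18791458  0.79476632
  1.81498411] [ 0.2602524  -0.27830394 -3.40776888]
```

View pics/side2.png

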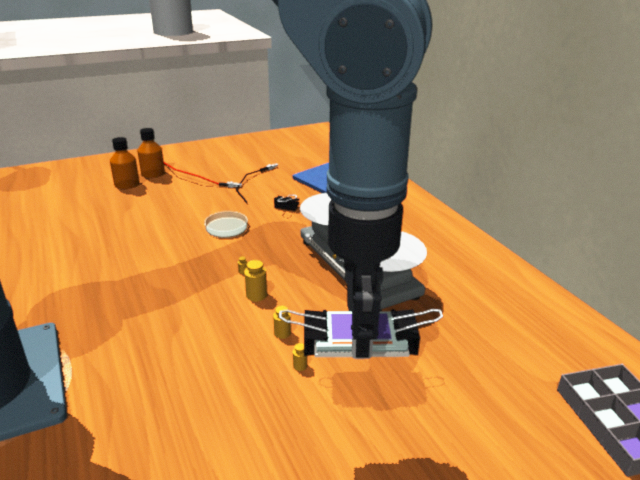

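The cell is gripped at (360,330) and hangs level. I'm carrying it over the left plate.

```bash
python3 -m pendant '[{"hand":6.0,"delta_pos":[0,2,0],"delta_rot":[0,0.004,0]},{"hand":6.0,"delta_pos":[0.1,6,0],"delta_rot":[0,0.005,0]},{"hand":6.0,"delta_pos":[0.2,10.5,0],"delta_rot":[0,0.005,0]},{"hand":6.0,"delta_pos":[0.3,15,0],"delta_rot":[0,0.005,0]},{"hand":6.0,"delta_pos":[0.4,19.5,0],"delta_rot":[0,0.005,0]},{"hand":6.0,"delta_pos":[0.5,24,0],"delta_rot":[0,0.005,0]},{"hand":6.0,"delta_pos":[0.6,28.5,0],"delta_rot":[0,0.005,0]},{"hand":6.0,"delta_pos":[0.7,33,0],"delta_rot":[0,0.005,0]},{"hand":6.0,"delta_pos":[0.8,37.5,0],"delta_rot":[0,0.005,0]},{"hand":6.0,"delta_pos":[0.9,42,0],"delta_rot":[0,0.005,0]},{"hand":6.0,"delta_pos":[1,46,0],"delta_rot":[0,0.005,0]},{"hand":6.0,"delta_pos":[1,47.7,0],"delta_rot":[0,0.005,0]}]'
python3 -m pendant '[{"hand":6.0,"delta_pos":[0,0,1],"delta_rot":[0,0,0]},{"hand":6.0,"delta_pos":[0,0,2.5],"delta_rot":[0,0,0]},{"hand":6.0,"delta_pos":[0,0,4],"delta_rot":[0,0,0]},{"hand":6.0,"delta_pos":[0,0,5],"delta_rot":[0,0,0]},{"hand":6.0,"delta_pos":[0,0,5.5],"delta_rot":[0,0,0]},{"hand":6.0,"delta_pos":[0,0,5.5],"delta_rot":[0,0,0]},{"hand":6.0,"delta_pos":[0,0,5.5],"delta_rot":[0,0,0]}]'
python3 -c "
from h import *
print(rel((629.5,147,100),65.5),observe()['tcp_pos'])
a=optics.grab_frame('side');b=optics.grab_frame('top')
c=np.hstack([cv2.resize(a[140:320,270:450],(400,400)),cv2.resize(b[150:260,210:320],(400,400))])
cv2.imwrite('pics/both3.png',c[:,:,::-1])"
```

```text
time: 7.45
tcp_pos: [626.5, 153.5, 157.4]
eef_rot: [-0.655, -3.064, -0.004]
ft_force: [0.5, 1.0, -4.1]
gripper_width: 0.759
grasp_force: 79.2
time: 8.15
tcp_pos: [627.7, 147.7, 105.7]
eef_rot: [-0.665, -3.066, -0.002]
ft_force: [0.1, -1.1, -3.4]
gripper_width: 0.753
grasp_force: 79.1
(array([-0.2 ,  0.01,  0.57]), array([ 0.   , -0.004,  0.   ])) [627.6845667  147.69247099 105.69716108]
```

View pics/both3.png

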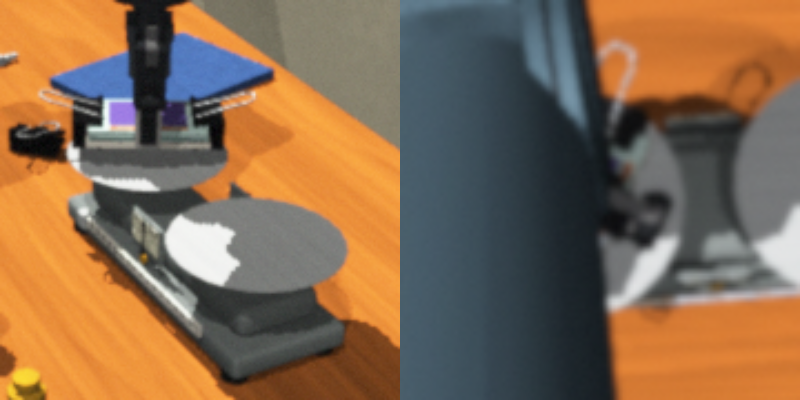

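```bash
python3 -c "
from h import *
a=np.radians(65.5);y=np.array([np.cos(a),np.sin(a),0]);x=np.array([y[1],-y[0],0])
c=np.array([627.7,147.7,104.7])
for X,Y,Z in((-52,-33,5),(52,-33,5),(-52,-33,21),(52,-33,21),(90,0,35),(-90,0,35)):
  p=proj('side',(c+x*X+y*Y+[0,0,Z])[None])[0]; print(X,Y,Z,p.round(1),((p-[270,140])/.45).round(0))
  p=proj('top',(c+x*X+y*Y+[0,0,Z])[None])[0]; print('   top',p.round(1),((p-[210,150])/.275).round(0))
for t in ((629,148.5,88),(631,144,88)):
  print(proj('side',np.array(t)[None]),proj('side',np.array(t)[None]+[[1,0,0]]),proj('side',np.array(t)[None]+[[0,1,0]]))
cv2.imwrite('pics/s4.png',cv2.resize(optics.grab_frame('side')[170:240,280:400],None,fx=6.6,fy=6.6,interpolation=cv2.INTER_CUBIC)[:,:,::-1])
"
```

```text
-52 -33 5 [307.9 205.8] [ 84. 146.]
   top [259.  233.7] [178. 304.]
52 -33 5 [363.8 206.1] [209. 147.]
   top [278.8 189. ] [250. 142.]
-52 -33 21 [307.9 198. ] [ 84. 129.]
   top [258.2 232.9] [175. 301.]
52 -33 21 [364.3 198.4] [209. 130.]
   top [278.3 187.5] [248. 136.]
90 0 35 [383.5 184. ] [252.  98.]
   top [270.6 163.3] [221.  48.]
-90 0 35 [287.8 183.4] [40. 96.]
   top [235.  242.9] [ 91. 338.]
[[335.5512509  207.91934307]] [[336.01632599 207.8238155 ]] [[335.32254012 207.70240608]]
[[337.51640511 208.70703138]] [[337.98195518 208.61100639]] [[337.28577857 208.48902103]]
```

View pics/s4.png

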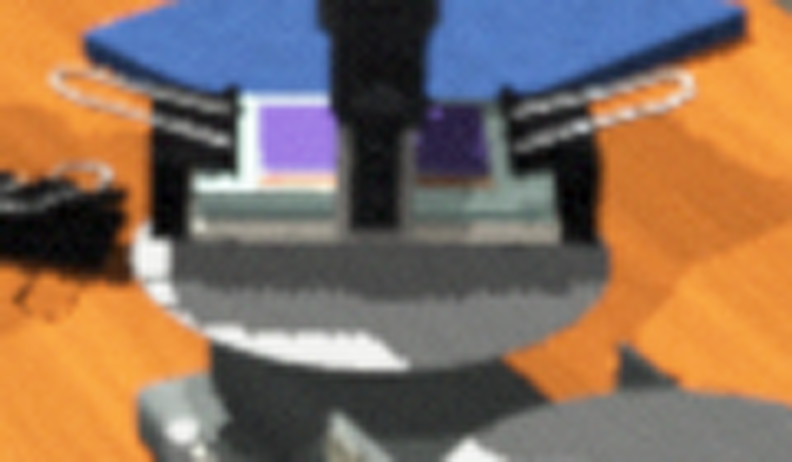

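Cell corners at (308.5,206.1) and (364.8,206.8) lie within 1 px of the prediction, so the top-camera estimate of the plate (629,148) holds. I'm lowering with a 1 mm correction.

```bash
python3 -m pendant '[{"hand":6.0,"delta_pos":[-0.1,0.1,0.5],"delta_rot":[0,0,0]},{"hand":6.0,"delta_pos":[-0.1,0.1,1.0],"delta_rot":[0,0,0]},{"hand":6.0,"delta_pos":[-0.1,0.1,1.3],"delta_rot":[0,0,0]},{"hand":6.0,"delta_pos":[-0.1,0.1,1.5],"delta_rot":[0,0,0]},{"hand":6.0,"delta_pos":[-0.1,0.1,1.6],"delta_rot":[0,0,0]},{"hand":6.0,"delta_pos":[-0.1,0.1,1.7],"delta_rot":[0,0,0]},{"hand":6.0,"delta_pos":[-0.1,0.1,1.8],"delta_rot":[0,0,0]},{"hand":6.0,"delta_pos":[-0.1,0.1,1.9],"delta_rot":[0,0,0]},{"hand":6.0,"delta_pos":[-0.1,0.1,2.0],"delta_rot":[0,0,0]},{"hand":6.0,"delta_pos":[-0.1,0.1,2.1],"delta_rot":[0,0,0]},{"hand":6.0,"delta_pos":[-0.1,0.1,2.2],"delta_rot":[0,0,0]},{"hand":6.0,"delta_pos":[-0.1,0.1,2.2],"delta_rot":[0,0,0]}]'
```

```text
time: 9.5
tcp_pos: [628.5, 148.4, 83.2]
eef_rot: [-0.664, -3.065, -0.002]
ft_force: [-0.1, -0.8, -3.2]
gripper_width: 0.751
grasp_force: 79.2
```

```bash
python3 -m pendant '[{"hand":6.0,"delta_pos":[0,0,0.1],"delta_rot":[0,0,0]},{"hand":6.0,"delta_pos":[0,0,0.15],"delta_rot":[0,0,0]},{"hand":6.0,"delta_pos":[0,0,0.2],"delta_rot":[0,0,0]},{"hand":6.0,"delta_pos":[0,0,0.2],"delta_rot":[0,0,0]}]'
```

```text
time: 9.9
tcp_pos: [628.6, 148.6, 82.1]
eef_rot: [-0.664, -3.066, -0.002]
ft_force: [-3.7, -0.5, 5.6]
gripper_width: 0.75
grasp_force: 80.2
```

```bash
python3 -m pendant '[{"hand":6.0,"delta_pos":[0,0,-0.05],"delta_rot":[0,0,0]},{"hand":6.6,"delta_pos":[0,0,-0.05],"delta_rot":[0,0,0]},{"hand":7.0,"delta_pos":[0,0,-0.05],"delta_rot":[0,0,0]},{"hand":8.0,"delta_pos":[0,0,-0.05],"delta_rot":[0,0,0]},{"hand":8.5,"delta_pos":[0,0,-0.05],"delta_rot":[0,0,0]},{"hand":8.5,"delta_pos":[0,0,-0.05],"delta_rot":[0,0,0]},{"hand":8.5,"delta_pos":[0,0,-1],"delta_rot":[0,0,0]},{"hand":8.5,"delta_pos":[0,0,-3],"delta_rot":[0,0,0]},{"hand":8.5,"delta_pos":[0,0,-6],"delta_rot":[0,0,0]},{"hand":8.5,"delta_pos":[0,0,-10],"delta_rot":[0,0,0]},{"hand":8.5,"delta_pos":[0,0,-12],"delta_rot":[0,0,0]}]'
python3 -c "
from h import *
print(rel((433.5,-59,140),65.5))"
```

```text
time: 11.0
tcp_pos: [630.8, 148.3, 205.7]
eef_rot: [-0.666, -3.07, -0.005]
ft_force: [0.6, -0.2, 0.3]
gripper_width: 0.992
grasp_force: 0.0
(array([  9.37, -27.07,   6.49]), array([ 0.003, -0.001,  0.001]))
```

```bash
python3 -m pendant '[{"hand":4.5,"delta_pos":[9.4,-27.1,5.5],"delta_rot":[0,0,0]},{"hand":4.5,"delta_pos":[9.4,-27.1,5.5],"delta_rot":[0,0,0]},{"hand":4.5,"delta_pos":[9.4,-27.1,5.5],"delta_rot":[0,0,0]},{"hand":4.5,"delta_pos":[9.4,-27.1,5.5],"delta_rot":[0,0,0]},{"hand":4.5,"delta_pos":[9.4,-27.1,5.5],"delta_rot":[0,0,0]},{"hand":4.5,"delta_pos":[9.4,-27.1,5.5],"delta_rot":[0,0,0]},{"hand":4.5,"delta_pos":[9.4,-27.1,5.5],"delta_rot":[0,0,0]},{"hand":4.5,"delta_pos":[9.4,-27.1,5.5],"delta_rot":[0,0,0]},{"hand":4.5,"delta_pos":[9.4,-27.1,5.5],"delta_rot":[0,0,0]}]'
python3 -c "
from h import *
print(rel((433.5,-59,10),65.5))
a=optics.grab_frame('side');b=optics.grab_frame('top')
c=np.hstack([cv2.resize(a[120:345,225:450],(400,400)),cv2.resize(b[150:260,210:320],(400,400))])
cv2.imwrite('pics/both5.png',c[:,:,::-1]);print(violet('top',102),violet('side',102))"
```

```text
time: 11.9
tcp_pos: [432.7, -58.7, 147.5]
eef_rot: [-0.663, -3.068, -0.003]
ft_force: [0.1, 0.8, -0.5]
gripper_width: 0.525
grasp_force: 0.0
(array([-1.300e-01, -1.000e-02,  1.375e+01]), array([ 0.001, -0.003,  0.002]))
(array([254.62459547, 204.87864078]), ((629.379150390625, 148.4562530517578), (44.07456588745117, 64.81603240966797), 65.7535171508789)) (array([335.9       , 201.52121212]), ((628.96240234375, 148.4043731689453), (38.531158447265625, 64.49047088623047), 66.25470733642578))
```

View pics/both5.png

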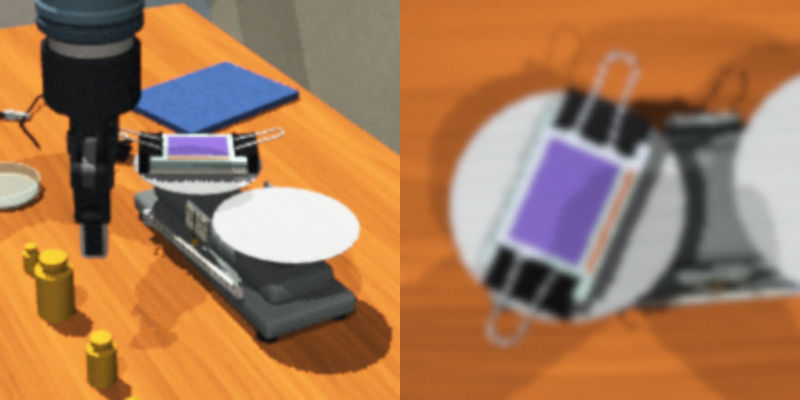

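The cell lies flat and centred on the left plate at (255,205) in the top view. Both cameras give (629,148). Next is the 200 g weight.

```bash
python3 -m pendant '[{"hand":4.5,"delta_pos":[-0.1,0,4],"delta_rot":[0,0,0]},{"hand":4.5,"delta_pos":[-0.1,0,8],"delta_rot":[0,0,0]},{"hand":4.5,"delta_pos":[-0.1,0,11],"delta_rot":[0,0,0]},{"hand":4.5,"delta_pos":[-0.1,0,12.5],"delta_rot":[0,0,0]},{"hand":4.5,"delta_pos":[-0.1,0,13.6],"delta_rot":[0,0,0]},{"hand":4.5,"delta_pos":[-0.1,0,13.6],"delta_rot":[0,0,0]},{"hand":2.2,"delta_pos":[-0.1,0,13.6],"delta_rot":[0,0,0]},{"hand":2.2,"delta_pos":[-0.1,0,13.6],"delta_rot":[0,0,0]},{"hand":2.2,"delta_pos":[-0.1,0,13.6],"delta_rot":[0,0,0]},{"hand":2.2,"delta_pos":[-0.1,0,13.6],"delta_rot":[0,0,0]},{"hand":2.2,"delta_pos":[-0.1,0,13.6],"delta_rot":[0,0,0]}]' 40
```

```text
time: 13.2
tcp_pos: [432.1, -59.6, 11.6]
eef_rot: [-0.665, -3.067, -0.002]
ft_force: [-0.9, 0.9, 7.6]
gripper_width: 0.302
grasp_force: 39.8
```

```bash
python3 -m pendant '[{"hand":2.2,"delta_pos":[0,0,-1],"delta_rot":[0,0,0]},{"hand":2.2,"delta_pos":[0,0,-4],"delta_rot":[0,0,0]},{"hand":2.2,"delta_pos":[0,0,-8],"delta_rot":[0,0,0]},{"hand":2.2,"delta_pos":[0,0,-12],"delta_rot":[0,0,0]},{"hand":2.2,"delta_pos":[0,0,-13],"delta_rot":[0,0,0]},{"hand":2.2,"delta_pos":[0,0,-13],"delta_rot":[0,0,0]}]'
python3 -c "
from h import *
print(rel((639.5,-21,145),65.5),observe()['ft_force'])"
```

```text
time: 13.8
tcp_pos: [432.9, -59.8, 142.3]
eef_rot: [-0.665, -3.069, -0.004]
ft_force: [-0.8, -0.8, -2.6]
gripper_width: 0.303
grasp_force: 39.8
(array([-17.2 ,  12.08,  -0.28]), array([ 0.002, -0.002,  0.001])) [-0.81310311 -0.84451287 -2.5991849 ]
```

```bash
python3 -m pendant '[{"hand":2.2,"delta_pos":[-2.5,1.8,0],"delta_rot":[0,0,0]},{"hand":2.2,"delta_pos":[-6,4.2,0],"delta_rot":[0,0,0]},{"hand":2.2,"delta_pos":[-9.5,6.7,0],"delta_rot":[0,0,0]},{"hand":2.2,"delta_pos":[-13,9.1,0],"delta_rot":[0,0,0]},{"hand":2.2,"delta_pos":[-16,11.2,0],"delta_rot":[0,0,0]},{"hand":2.2,"delta_pos":[-17.2,12.1,0],"delta_rot":[0,0,0]},{"hand":2.2,"delta_pos":[-17.2,12.1,1],"delta_rot":[0,0,0]},{"hand":2.2,"delta_pos":[-17.2,12.1,2],"delta_rot":[0,0,0]},{"hand":2.2,"delta_pos":[-17.2,12.1,2.5],"delta_rot":[0,0,0]},{"hand":2.2,"delta_pos":[-17.2,12.1,2.8],"delta_rot":[0,0,0]},{"hand":2.2,"delta_pos":[-17.2,12.1,3.0],"delta_rot":[0,0,0]},{"hand":2.2,"delta_pos":[-17.2,12.1,3.0],"delta_rot":[0,0,0]}]'
python3 -c "
from h import *
print(rel((639.5,-21,106.6),65.5),observe()['ft_force'])"
```

```text
time: 15.0
tcp_pos: [638.2, -21.0, 109.9]
eef_rot: [-0.665, -3.065, -0.002]
ft_force: [-0.1, 0.3, -2.2]
gripper_width: 0.305
grasp_force: 39.8
(array([-0.12,  0.05,  0.33]), array([-0.   , -0.005,  0.001])) [-0.12011387  0.34850793 -2.19970316]
```

```bash
python3 -m pendant '[{"hand":2.2,"delta_pos":[-0.1,0,0.1],"delta_rot":[0,0,0]},{"hand":2.2,"delta_pos":[-0.1,0,0.2],"delta_rot":[0,0,0]},{"hand":2.2,"delta_pos":[-0.1,0,0.3],"delta_rot":[0,0,0]},{"hand":2.2,"delta_pos":[-0.1,0,0.35],"delta_rot":[0,0,0]},{"hand":2.2,"delta_pos":[-0.1,0,0.35],"delta_rot":[0,0,0]}]'
python3 -c "
from h import *
for i in range(6): print(observe()['tcp_pos'][2],observe()['ft_force']); optics.grab_frame('top')"
```

```text
time: 15.5
tcp_pos: [639.5, -21.2, 106.7]
eef_rot: [-0.664, -3.066, -0.002]
ft_force: [-1.8, -0.5, 1.9]
gripper_width: 0.304
grasp_force: 39.8
106.70567687051773 [-1.78069214 -0.46829369  1.88212676]
106.69165179076212 [-0.21830664  0.32013915  1.14402995]
106.70166476245859 [-1.27938398  0.06854567  1.05763351]
106.6791344918154 [-1.91471533 -0.6765481   1.17595621]
106.6548726785724 [-1.66167271  0.613365    1.44822251]
106.60839674684152 [-1.25086844 -0.02061996 -0.01848541]
```

Contact: the weight is borne by the plate. Releasing.

```bash
python3 -m pendant '[{"hand":3.0,"delta_pos":[0,0,0],"delta_rot":[0,0,0]},{"hand":3.5,"delta_pos":[0,0,0],"delta_rot":[0,0,0]},{"hand":4.2,"delta_pos":[0,0,0],"delta_rot":[0,0,0]},{"hand":4.2,"delta_pos":[0,0,0],"delta_rot":[0,0,0]},{"hand":4.2,"delta_pos":[0,0,-1],"delta_rot":[0,0,0]},{"hand":4.2,"delta_pos":[0,0,-4],"delta_rot":[0,0,0]},{"hand":4.2,"delta_pos":[0,0,-8],"delta_rot":[0,0,0]},{"hand":4.2,"delta_pos":[0,0,-8],"delta_rot":[0,0,0]}]'
python3 -c "
from h import *
print(rel((429.2,-141.5,150),65.5),observe()['ft_force'])"
```

```text
time: 16.6
tcp_pos: [643.7, -22.1, 192.9]
eef_rot: [0.665, 3.065, 0.005]
ft_force: [0.3, -0.6, 0.3]
gripper_width: 0.493
grasp_force: 0.0
(array([ 14.59, -19.78,   4.13]), array([0.004, 0.005, 0.   ])) [ 0.28782957 -0.5572641   0.34326156]
```

```bash
python3 -m pendant '[{"hand":4.2,"delta_pos":[14.7,-19.7,4],"delta_rot":[0,0,0]},{"hand":4.2,"delta_pos":[14.7,-19.7,4],"delta_rot":[0,0,0]},{"hand":4.2,"delta_pos":[14.7,-19.7,4],"delta_rot":[0,0,0]},{"hand":4.2,"delta_pos":[14.7,-19.7,4],"delta_rot":[0,0,0]},{"hand":4.2,"delta_pos":[14.7,-19.7,4],"delta_rot":[0,0,0]},{"hand":4.2,"delta_pos":[14.7,-19.7,4],"delta_rot":[0,0,0]},{"hand":4.2,"delta_pos":[14.7,-19.7,4],"delta_rot":[0,0,0]},{"hand":4.2,"delta_pos":[14.7,-19.7,4],"delta_rot":[0,0,0]}]'
python3 -c "
from h import *
print(rel((429.2,-141.5,8),65.5))
a=optics.grab_frame('side');b=optics.grab_frame('top')
c=np.hstack([cv2.resize(a[180:405,225:450],(400,400)),cv2.resize(b[150:320,225:395],(400,400))])
cv2.imwrite('pics/both6.png',c[:,:,::-1])"
```

```text
time: 17.4
tcp_pos: [425.8, -139.4, 147.7]
eef_rot: [-0.663, -3.068, -0.002]
ft_force: [0.1, -0.4, -0.4]
gripper_width: 0.494
grasp_force: 0.0
(array([-0.44, -0.06, 13.97]), array([ 0.001, -0.003,  0.002]))
```

View pics/both6.png

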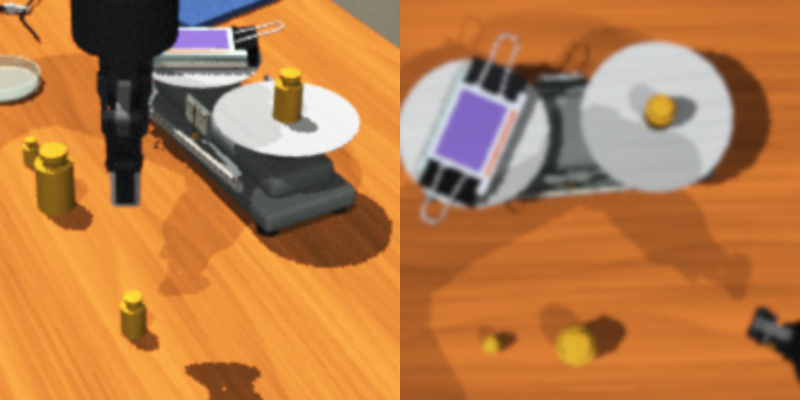

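The 200 g weight stands in the middle of the right plate at (660,110) in the crop. The 500 g and 50 g weights are untouched. Gripping the 100 g.

```bash
python3 -m pendant '[{"hand":4.2,"delta_pos":[-0.4,-0.1,4],"delta_rot":[0,0,0]},{"hand":4.2,"delta_pos":[-0.4,-0.1,8],"delta_rot":[0,0,0]},{"hand":4.2,"delta_pos":[-0.4,-0.1,11],"delta_rot":[0,0,0]},{"hand":4.2,"delta_pos":[-0.4,-0.1,13],"delta_rot":[0,0,0]},{"hand":4.2,"delta_pos":[-0.4,-0.1,13.9],"delta_rot":[0,0,0]},{"hand":4.2,"delta_pos":[-0.4,-0.1,13.9],"delta_rot":[0,0,0]},{"hand":1.6,"delta_pos":[-0.4,-0.1,13.9],"delta_rot":[0,0,0]},{"hand":1.6,"delta_pos":[-0.4,-0.1,13.9],"delta_rot":[0,0,0]},{"hand":1.6,"delta_pos":[-0.4,-0.1,13.9],"delta_rot":[0,0,0]},{"hand":1.6,"delta_pos":[-0.4,-0.1,13.9],"delta_rot":[0,0,0]},{"hand":1.6,"delta_pos":[-0.4,-0.1,13.9],"delta_rot":[0,0,0]}]' 30
python3 -m pendant '[{"hand":1.6,"delta_pos":[0,0,-1],"delta_rot":[0,0,0]},{"hand":1.6,"delta_pos":[0,0,-4],"delta_rot":[0,0,0]},{"hand":1.6,"delta_pos":[0,0,-8],"delta_rot":[0,0,0]},{"hand":1.6,"delta_pos":[0,0,-12],"delta_rot":[0,0,0]},{"hand":1.6,"delta_pos":[0,0,-16],"delta_rot":[0,0,0]},{"hand":1.6,"delta_pos":[0,0,-17],"delta_rot":[0,0,0]},{"hand":1.6,"delta_pos":[0,0,-17],"delta_rot":[0,0,0]}]'
python3 -c "
from h import *
a=np.radians(65.5);x=np.array([np.sin(a),-np.cos(a),0])
print(x*40,rel(np.array((639.5,-21,176))-40*x,65.5),rel(np.array((639.5,-21,176))+40*x,65.5),observe()['ft_force'])"
```

```text
time: 18.6
tcp_pos: [427.9, -142.2, 9.1]
eef_rot: [-0.665, -3.068, -0.002]
ft_force: [-0.2, 0.7, 7.8]
gripper_width: 0.23
grasp_force: 29.8
time: 19.3
tcp_pos: [428.5, -142.5, 179.8]
eef_rot: [-0.665, -3.069, -0.003]
ft_force: [0.0, -0.1, -1.8]
gripper_width: 0.237
grasp_force: 29.5
[ 36.39845084 -16.58772971   0.        ] (array([-10.18,  19.8 ,   0.39]), array([ 0.002, -0.001,  0.001])) (array([-18.18,  19.79,   0.38]), array([ 0.002, -0.001,  0.001])) [ 0.02426399 -0.13633825 -1.80938558]
```

```bash
python3 -m pendant '[{"hand":1.6,"delta_pos":[-2.3,2.5,0],"delta_rot":[0,0,0]},{"hand":1.6,"delta_pos":[-5.3,5.8,0],"delta_rot":[0,0,0]},{"hand":1.6,"delta_pos":[-8.3,9.1,0],"delta_rot":[0,0,0]},{"hand":1.6,"delta_pos":[-11.3,12.3,0],"delta_rot":[0,0,0]},{"hand":1.6,"delta_pos":[-14.3,15.5,0],"delta_rot":[0,0,0]},{"hand":1.6,"delta_pos":[-17,18.5,0],"delta_rot":[0,0,0]},{"hand":1.6,"delta_pos":[-18.2,19.8,0],"delta_rot":[0,0,0]},{"hand":1.6,"delta_pos":[-18.2,19.8,2],"delta_rot":[0,0,0]},{"hand":1.6,"delta_pos":[-18.2,19.8,4.5],"delta_rot":[0,0,0]},{"hand":1.6,"delta_pos":[-18.2,19.8,6],"delta_rot":[0,0,0]},{"hand":1.6,"delta_pos":[-18.2,19.8,7],"delta_rot":[0,0,0]},{"hand":1.6,"delta_pos":[-18.2,19.8,7],"delta_rot":[0,0,0]}]'
python3 -c "
from h import *
print(rel((675.9,-37.6,104.1),65.5),observe()['ft_force'])"
```

```text
time: 20.5
tcp_pos: [673.4, -37.4, 105.0]
eef_rot: [-0.664, -3.062, -0.001]
ft_force: [-0.2, -0.2, -0.3]
gripper_width: 0.233
grasp_force: 29.6
(array([-0.24,  0.09,  0.09]), array([-0.001, -0.008,  0.001])) [-0.21222677 -0.22025154 -0.28619897]
```

```bash
python3 -m pendant '[{"hand":1.6,"delta_pos":[0,0,0.05],"delta_rot":[0,0,0]},{"hand":1.6,"delta_pos":[0,0,0.1],"delta_rot":[0,0,0]},{"hand":1.6,"delta_pos":[0,0,0.15],"delta_rot":[0,0,0]},{"hand":1.6,"delta_pos":[0,0,0.15],"delta_rot":[0,0,0]}]'
python3 -c "
from h import *
for i in range(6): print(observe()['tcp_pos'],observe()['ft_force']); optics.grab_frame('side')
cv2.imwrite('pics/s7.png',cv2.resize(optics.grab_frame('side')[170:290,320:450],None,fx=5,fy=5,interpolation=cv2.INTER_CUBIC)[:,:,::-1])"
```

```text
time: 20.9
tcp_pos: [675.2, -37.4, 106.3]
eef_rot: [-0.664, -3.067, -0.002]
ft_force: [0.4, -0.1, -0.9]
gripper_width: 0.233
grasp_force: 29.6
[675.23365266 -37.37494318 106.33686432] [ 0.35576775 -0.09847448 -0.88246941]
[675.11075519 -37.36839029 106.2044653 ] [-0.80630265  0.29231402 -0.5174047 ]
[675.07746691 -37.38233207 106.10364612] [ 1.34795618 -0.17913807 -0.62761438]
[675.00273713 -37.38968924 105.99940925] [-0.19611258 -0.27401738 -1.51468802]
[674.95770097 -37.38529026 105.91553911] [ 0.58840132 -1.58002198 -1.38575902]
[674.93175312 -37.36834168 105.85951752] [ 0.52335343  0.86607692 -0.70134877]
```

View pics/s7.png

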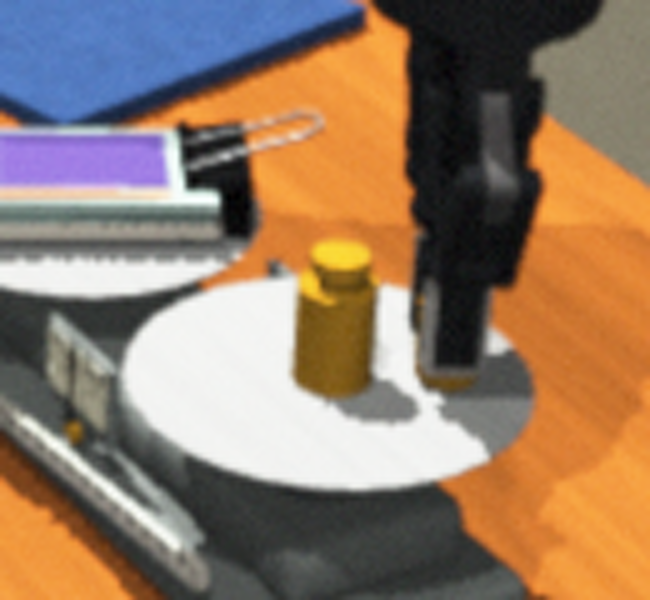

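The 100 g hangs about 2 mm above the plate at (445,380), clear of the 200 g.

```bash
python3 -m pendant '[{"hand":1.6,"delta_pos":[0,0,0.05],"delta_rot":[0,0,0]},{"hand":1.6,"delta_pos":[0,0,0.1],"delta_rot":[0,0,0]},{"hand":1.6,"delta_pos":[0,0,0.15],"delta_rot":[0,0,0]},{"hand":1.6,"delta_pos":[0,0,0.18],"delta_rot":[0,0,0]},{"hand":1.6,"delta_pos":[0,0,0.18],"delta_rot":[0,0,0]}]'
python3 -c "
from h import *
f=[]
for i in range(8): f.append(np.r_[observe()['tcp_pos'][2],observe()['ft_force'][2]]); optics.grab_frame('top')
print(np.round(f,2),np.mean(f,0))"
```

```text
time: 21.75
tcp_pos: [674.9, -37.4, 103.9]
eef_rot: [-0.664, -3.066, -0.002]
ft_force: [-0.1, 0.3, -0.4]
gripper_width: 0.232
grasp_force: 29.6
[[ 1.0394e+02 -3.6000e-01]
 [ 1.0400e+02  4.0000e-01]
 [ 1.0399e+02 -1.1000e-01]
 [ 1.0400e+02  2.1000e-01]
 [ 1.0397e+02  9.3000e-01]
 [ 1.0396e+02  1.1500e+00]
 [ 1.0393e+02  2.2000e-01]
 [ 1.0395e+02 -4.0000e-02]] [103.96701297   0.2991931 ]
```

Contact (mean force rose from −1 to +0.3 N). Release.

```bash
python3 -m pendant '[{"hand":2.4,"delta_pos":[0,0,0],"delta_rot":[0,0,0]},{"hand":2.8,"delta_pos":[0,0,0],"delta_rot":[0,0,0]},{"hand":3.6,"delta_pos":[0,0,0],"delta_rot":[0,0,0]},{"hand":3.6,"delta_pos":[0,0,0],"delta_rot":[0,0,0]},{"hand":3.6,"delta_pos":[0,0,-1],"delta_rot":[0,0,0]},{"hand":3.6,"delta_pos":[0,0,-4],"delta_rot":[0,0,0]},{"hand":3.6,"delta_pos":[0,0,-7],"delta_rot":[0,0,0]},{"hand":3.6,"delta_pos":[0,0,-8],"delta_rot":[0,0,0]},{"hand":3.6,"delta_pos":[0,0,-8],"delta_rot":[0,0,0]},{"hand":3.6,"delta_pos":[0,0,-8],"delta_rot":[0,0,0]}]'
python3 -c "
from h import *
print(rel((433,137,180),65.5))"
```

```text
time: 23.15
tcp_pos: [674.6, -37.4, 183.1]
eef_rot: [-0.664, -3.064, -0.002]
ft_force: [-0.2, -0.3, 0.2]
gripper_width: 0.421
grasp_force: 0.0
(array([29.21,  5.88,  0.49]), array([-0.   , -0.006,  0.001]))
```

```bash
python3 -m pendant '[{"hand":3.6,"delta_pos":[29.2,5.9,0],"delta_rot":[0,0,0]},{"hand":3.6,"delta_pos":[29.2,5.9,0],"delta_rot":[0,0,0]},{"hand":3.6,"delta_pos":[29.2,5.9,0],"delta_rot":[0,0,0]},{"hand":3.6,"delta_pos":[29.2,5.9,0],"delta_rot":[0,0,0]},{"hand":3.6,"delta_pos":[29.2,5.9,2],"delta_rot":[0,0,0]},{"hand":3.6,"delta_pos":[29.2,5.9,4],"delta_rot":[0,0,0]},{"hand":3.6,"delta_pos":[29.2,5.9,6],"delta_rot":[0,0,0]},{"hand":3.6,"delta_pos":[29.2,5.9,6],"delta_rot":[0,0,0]},{"hand":3.6,"delta_pos":[29.2,5.9,6],"delta_rot":[0,0,0]}]'
python3 -c "
from h import *
print(rel((433,137,7),65.5))
a=optics.grab_frame('side');b=optics.grab_frame('top')
c=np.hstack([cv2.resize(a[120:345,225:450],(400,400)),cv2.resize(b[150:320,225:395],(400,400))])
cv2.imwrite('pics/both8.png',c[:,:,::-1])"
```

```text
time: 24.05
tcp_pos: [433.7, 136.4, 125.1]
eef_rot: [-0.665, -3.065, 0.001]
ft_force: [0.2, -1.5, 0.8]
gripper_width: 0.418
grasp_force: 0.0
(array([ 0.02,  0.05, 11.81]), array([-0.002, -0.005,  0.   ]))
```

View pics/both8.png

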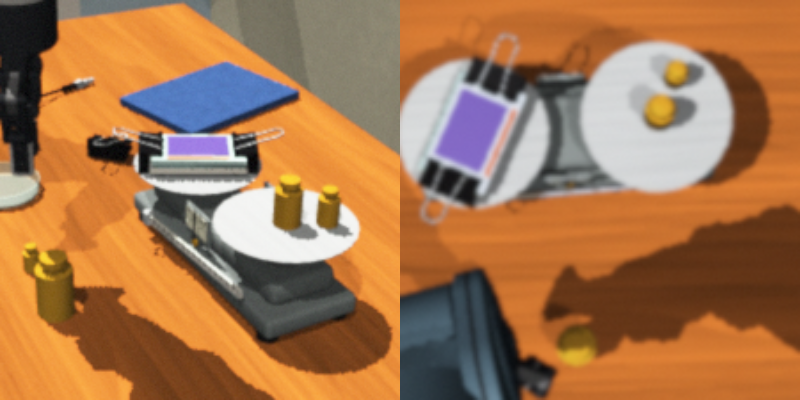

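The 200 g and 100 g both stand on the right plate and the left side is still down. The gripper is above the 50 g.

```bash
python3 -m pendant '[{"hand":3.6,"delta_pos":[0,0.05,3],"delta_rot":[0,0,0]},{"hand":3.6,"delta_pos":[0,0.05,6],"delta_rot":[0,0,0]},{"hand":3.6,"delta_pos":[0,0.05,9],"delta_rot":[0,0,0]},{"hand":3.6,"delta_pos":[0,0.05,11],"delta_rot":[0,0,0]},{"hand":3.6,"delta_pos":[0,0.05,11.7],"delta_rot":[0,0,0]},{"hand":3.6,"delta_pos":[0,0.05,11.7],"delta_rot":[0,0,0]},{"hand":1.2,"delta_pos":[0,0.05,11.7],"delta_rot":[0,0,0]},{"hand":1.2,"delta_pos":[0,0.05,11.7],"delta_rot":[0,0,0]},{"hand":1.2,"delta_pos":[0,0.05,11.7],"delta_rot":[0,0,0]},{"hand":1.2,"delta_pos":[0,0.05,11.7],"delta_rot":[0,0,0]},{"hand":1.2,"delta_pos":[0,0.05,11.7],"delta_rot":[0,0,0]}]' 25
python3 -m pendant '[{"hand":1.2,"delta_pos":[0,0,-1],"delta_rot":[0,0,0]},{"hand":1.2,"delta_pos":[0,0,-4],"delta_rot":[0,0,0]},{"hand":1.2,"delta_pos":[0,0,-8],"delta_rot":[0,0,0]},{"hand":1.2,"delta_pos":[0,0,-12],"delta_rot":[0,0,0]},{"hand":1.2,"delta_pos":[0,0,-16],"delta_rot":[0,0,0]},{"hand":1.2,"delta_pos":[0,0,-17],"delta_rot":[0,0,0]},{"hand":1.2,"delta_pos":[0,0,-17],"delta_rot":[0,0,0]},{"hand":1.2,"delta_pos":[0,0,-17],"delta_rot":[0,0,0]}]'
python3 -c "
from h import *
print(rel((603.1,-4.4,178),65.5))"
```

```text
time: 25.25
tcp_pos: [434.5, 138.0, 9.5]
eef_rot: [-0.665, -3.068, -0.004]
ft_force: [-0.0, -0.3, 7.1]
gripper_width: 0.182
grasp_force: 24.8
time: 26.05
tcp_pos: [433.2, 137.4, 177.7]
eef_rot: [-0.663, -3.065, -0.001]
ft_force: [-0.5, 0.2, -0.6]
gripper_width: 0.187
grasp_force: 24.6
(array([-21.34,  -5.88,  -0.15]), array([-0.001, -0.006,  0.001]))
```

```bash
python3 -m pendant '[{"hand":1.2,"delta_pos":[-2.5,-0.7,0],"delta_rot":[0,0,0]},{"hand":1.2,"delta_pos":[-6.5,-1.8,0],"delta_rot":[0,0,0]},{"hand":1.2,"delta_pos":[-10.5,-2.9,0],"delta_rot":[0,0,0]},{"hand":1.2,"delta_pos":[-14.5,-4,0],"delta_rot":[0,0,0]},{"hand":1.2,"delta_pos":[-18.5,-5.1,0],"delta_rot":[0,0,0]},{"hand":1.2,"delta_pos":[-20.8,-5.9,0],"delta_rot":[0,0,0]},{"hand":1.2,"delta_pos":[-21.3,-5.9,0],"delta_rot":[0,0,0]},{"hand":1.2,"delta_pos":[-21.3,-5.9,2.5],"delta_rot":[0,0,0]},{"hand":1.2,"delta_pos":[-21.3,-5.9,5],"delta_rot":[0,0,0]},{"hand":1.2,"delta_pos":[-21.3,-5.9,6.5],"delta_rot":[0,0,0]},{"hand":1.2,"delta_pos":[-21.3,-5.9,6.8],"delta_rot":[0,0,0]},{"hand":1.2,"delta_pos":[-21.3,-5.9,6.8],"delta_rot":[0,0,0]}]'
python3 -c "
from h import *
for i in range(6): optics.grab_frame('side')
print(rel((603.1,-4.4,104),65.5),observe()['tcp_pos'],observe()['ft_force'])
cv2.imwrite('pics/s9.png',cv2.resize(optics.grab_frame('side')[170:290,320:450],None,fx=5,fy=5,interpolation=cv2.INTER_CUBIC)[:,:,::-1])"
```

```text
time: 27.25
tcp_pos: [602.6, -3.9, 108.7]
eef_rot: [-0.663, -3.064, -0.001]
ft_force: [-0.1, 0.0, -0.0]
gripper_width: 0.182
grasp_force: 24.6
(array([ 0.05, -0.04,  0.62]), array([ 0.001, -0.004,  0.001])) [603.73957012  -4.20366432 110.1693146 ] [ 0.54109847 -1.08302114 -0.54677653]
```

View pics/s9.png

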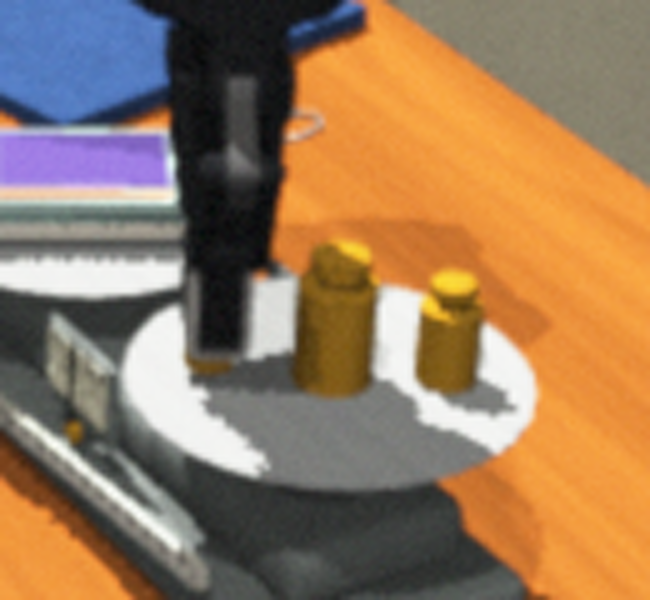

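```bash
python3 -m pendant '[{"hand":1.2,"delta_pos":[0,0,0.3],"delta_rot":[0,0,0]},{"hand":1.2,"delta_pos":[0,0,0.45],"delta_rot":[0,0,0]},{"hand":1.2,"delta_pos":[0,0,0.5],"delta_rot":[0,0,0]},{"hand":1.2,"delta_pos":[0,0,0.55],"delta_rot":[0,0,0]},{"hand":1.2,"delta_pos":[0,0,0.6],"delta_rot":[0,0,0]},{"hand":1.2,"delta_pos":[0,0,0.65],"delta_rot":[0,0,0]},{"hand":1.2,"delta_pos":[0,0,0.7],"delta_rot":[0,0,0]},{"hand":1.2,"delta_pos":[0,0,0.75],"delta_rot":[0,0,0]},{"hand":1.2,"delta_pos":[0,0,0.8],"delta_rot":[0,0,0]},{"hand":1.2,"delta_pos":[0,0,0.85],"delta_rot":[0,0,0]},{"hand":1.2,"delta_pos":[0,0,0.9],"delta_rot":[0,0,0]}]'
python3 -m pendant '[{"hand":1.2,"delta_pos":[0,0,0.1],"delta_rot":[0,0,0]},{"hand":1.2,"delta_pos":[0,0,0.2],"delta_rot":[0,0,0]},{"hand":1.2,"delta_pos":[0,0,0.25],"delta_rot":[0,0,0]},{"hand":1.2,"delta_pos":[0,0,0.25],"delta_rot":[0,0,0]},{"hand":1.2,"delta_pos":[0,0,0.25],"delta_rot":[0,0,0]},{"hand":1.2,"delta_pos":[0,0,0.25],"delta_rot":[0,0,0]},{"hand":1.2,"delta_pos":[0,0,0.25],"delta_rot":[0,0,0]},{"hand":1.2,"delta_pos":[0,0,0.25],"delta_rot":[0,0,0]}]'
python3 -c "
from h import *
for i in range(6): optics.grab_frame('side')
print(observe()['tcp_pos'],observe()['ft_force'])
cv2.imwrite('pics/s10.png',cv2.resize(optics.grab_frame('side')[170:290,320:450],None,fx=5,fy=5,interpolation=cv2.INTER_CUBIC)[:,:,::-1])"
```

```text
time: 28.7
tcp_pos: [603.1, -4.2, 100.3]
eef_rot: [-0.664, -3.066, -0.002]
ft_force: [0.3, 0.8, 0.1]
gripper_width: 0.186
grasp_force: 24.6
time: 29.5
tcp_pos: [603.1, -4.2, 97.8]
eef_rot: [-0.664, -3.066, -0.002]
ft_force: [-0.7, 0.0, -0.5]
gripper_width: 0.186
grasp_force: 24.6
[603.1613323   -4.24394414  97.81752119] [ 0.23984018 -0.5338245  -0.2455508 ]
```

View pics/s10.png

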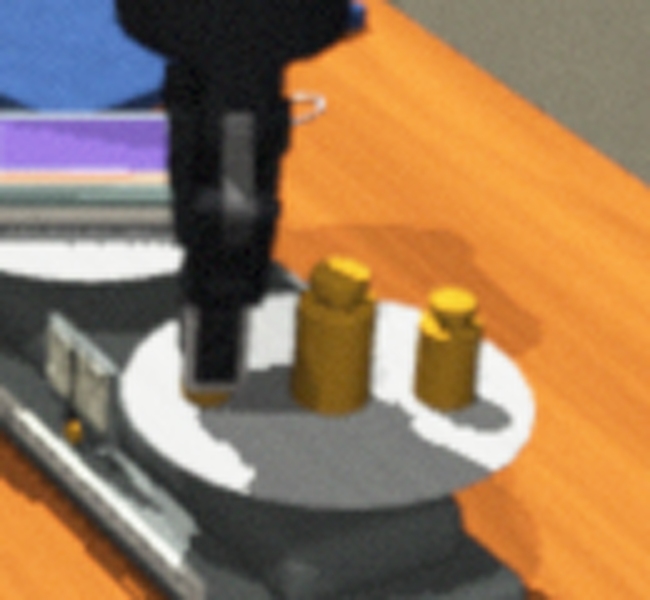

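The plates have moved 7 mm to about level, and the 50 g rests on the plate at (205,395). Releasing.

```bash
python3 -m pendant '[{"hand":1.8,"delta_pos":[0,0,0],"delta_rot":[0,0,0]},{"hand":2.2,"delta_pos":[0,0,0],"delta_rot":[0,0,0]},{"hand":3.2,"delta_pos":[0,0,0],"delta_rot":[0,0,0]},{"hand":3.2,"delta_pos":[0,0,0],"delta_rot":[0,0,0]},{"hand":3.2,"delta_pos":[0,0,-1],"delta_rot":[0,0,0]},{"hand":3.2,"delta_pos":[0,0,-3],"delta_rot":[0,0,0]},{"hand":3.2,"delta_pos":[0,0,-6],"delta_rot":[0,0,0]},{"hand":3.2,"delta_pos":[0,0,-10],"delta_rot":[0,0,0]},{"hand":3.2,"delta_pos":[0,0,-14],"delta_rot":[0,0,0]},{"hand":3.2,"delta_pos":[0,0,-14],"delta_rot":[0,0,0]}]'
python3 -c "
from h import *
print(rel((430,-200,250),65.5))"
```

```text
time: 30.85
tcp_pos: [607.4, -5.1, 244.5]
eef_rot: [0.665, 3.065, 0.006]
ft_force: [-0.0, -0.8, -0.2]
gripper_width: 0.379
grasp_force: 0.0
(array([  8.06, -25.09,  -0.72]), array([0.005, 0.005, 0.   ]))
```

```bash
python3 -m pendant '[{"hand":3.2,"delta_pos":[8,-25,0],"delta_rot":[0,0,0]},{"hand":3.2,"delta_pos":[8,-25,0],"delta_rot":[0,0,0]},{"hand":3.2,"delta_pos":[8,-25,0],"delta_rot":[0,0,0]},{"hand":3.2,"delta_pos":[8,-25,0],"delta_rot":[0,0,0]},{"hand":3.2,"delta_pos":[8,-25,0],"delta_rot":[0,0,0]},{"hand":3.2,"delta_pos":[8,-25,0],"delta_rot":[0,0,0]},{"hand":3.2,"delta_pos":[8,-25,0],"delta_rot":[0,0,0]},{"hand":3.2,"delta_pos":[8,-25,0],"delta_rot":[0,0,0]},{"hand":3.2,"delta_pos":[8,-25,0],"delta_rot":[0,0,0]},{"hand":3.2,"delta_pos":[8,-25,0],"delta_rot":[0,0,0]},{"hand":3.2,"delta_pos":[8,-25,0],"delta_rot":[0,0,0]},{"hand":3.2,"delta_pos":[8,-25,0],"delta_rot":[0,0,0]}]'
python3 -c "
from h import *
for i in range(20): optics.grab_frame('side')
a=optics.grab_frame('side');b=optics.grab_frame('top')
c=np.hstack([cv2.resize(a[120:345,225:450],(400,400)),cv2.resize(b[150:320,225:395],(400,400))])
cv2.imwrite('pics/both11.png',c[:,:,::-1]);print(observe()['time'],violet('side',109))"
```

```text
time: 32.05
tcp_pos: [427.8, -198.5, 238.1]
eef_rot: [-0.663, -3.066, -0.002]
ft_force: [-0.5, 0.7, 0.0]
gripper_width: 0.373
grasp_force: 0.0
33.15 (array([631.83505155, 446.24742268]), ((656.0875854492188, -509.42401123046875), (24.13226318359375, 23.195941925048828), 79.07658386230469))
```

View pics/both11.png

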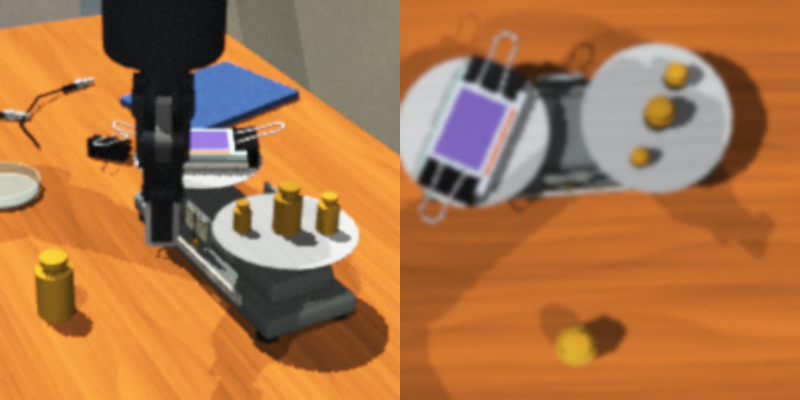

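All three weights stand on the right plate and nothing else moved. One numeric check that the plate is back at its initial level:

```bash
python3 -c "
from h import *
g=lambda i:cv2.cvtColor(i,cv2.COLOR_BGR2GRAY)[225:295,390:424].astype(np.float32)
a=g(cv2.imread('pics/side0.png'))
for i in range(2):
  b=g(optics.grab_frame('side')[:,:,::-1].copy())
  # lower edge of the plate: steepest fall of brightness per column, below row 20
  for n,q in(('start',a),('now',b)):
    d=np.diff(cv2.GaussianBlur(q,(1,5),0),axis=0)[20:]; print(n,np.round((225+20+d.argmin(0))[::4]))
"
```

```text
start [271 271 270 270 269 268 266 264 261]
now [271 271 270 270 269 268 266 264 261]
start [271 271 270 270 269 268 266 264 261]
now [271 271 270 270 269 268 266 264 261]
```

The plate edge is exactly where it was when empty, so the balance is level.

```bash
python3 -c "
from plant import hand_in
print(hand_in())"
```

```text
the job is handed in; nothing more can be done
None
```

Job handed in after about 33 s: the cell lies flat in the middle of the left plate, the 200 g, 100 g and 50 g weights went onto the right plate in that order, and the balance stands level, so the cell has its proper 350 g.

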